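# Pack the tape measure and close up the toolbox

## Task

Put away the nearer tape measure, the one standing by the front edge of the bench: set it down in the empty right-hand half of the open toolbox's tray. Then tip the lid over until it is fully shut, with both latches still swung out, and after that swing both latches down flat against the front of the box. Leave the torch and the round tin in the tray's other half, and do not disturb the red-lidded pot and the thermometer on the bench.

Things in the scene. Friction and masses are not known exactly. Their poses are not given: they have to be found in the camera images.
- toolbox: Black open toolbox with orange latches, fixed (not the shut one at the back): 180 deep (x) x 260 wide (y) mm, 136 high when shut. Origin: centre of the underside; x to the back (hinge), y to the left seen from the robot, z up; front with the latches at -x. Walls 3 mm, to z = 85; rim 5 mm further out. Shut lid: top at z = 122, folded handle to 136 at x -5 to 39, y -56 to 56.
- empty_half (a point): Centre of the floor of the tray's empty right half (toolbox frame x 1, y -62, z 47 mm); axes as the toolbox. The tray floor is at z = 47; a divider 4 mm thick, 23 mm high along x at y = 0 makes two halves, each 147 (x) x 119 (y) mm, with 71 mm of height under the shut lid. The left half holds a torch and a round tin.
- toolbox_lid (a joint): Lid angle about its back hinge, rad: 0 fully shut, 1.48 fully open (nearly upright). Tipped forward past about 1.3 it falls shut by its own weight (the lid weighs about 0.27 kg).
- lid_hinge (a point): Middle of the lid's hinge line, at the back of the box (toolbox frame x 81, y 0, z 85 mm); the hinge runs along the toolbox's y.
- lid_edge (a point): On the lid: middle of the edge between its outer top face and its front face (toolbox x -77, y 0, z 122 mm when shut). With the lid open it is the upper rear edge, some 250 mm above the bench: the front face, 33 mm deep, lies on top and the outer top face looks to the back. Between the latches, y -55 to 55 mm, the edge is bare.
- toolbox_latch1 (a joint): Left latch (toolbox y +70 mm), rad: 0 hanging flat against the front of the box (fastened), about 1.57 standing straight out from the lid's front face. It stays where it is put.
- toolbox_latch2 (a joint): Right latch (toolbox y -70 mm), values as for the left one.
- latch1_tip (a point): Middle of the free end of the left latch, an orange flap 22 mm wide, 42 mm long, 3.5 mm thick. It hangs on the lid's front face, on a pin along y at toolbox x -84, z 102 mm (lid shut). With lid and latch closed the tip is at toolbox x -87, y 70, z 61 mm.
- latch2_tip (a point): Middle of the free end of the right latch, as the left one but at y -70 mm.
- tape_measure: Yellow and black tape measure standing on its edge on the bench, 30 thick (x) x 83 long (y) x 64 high (z) mm, about 0.2 kg. (A second one stands out of reach at the far right corner: not this.) Origin: centre of the underside; grasp across its 30 mm thickness (along its x).
- tape_mid (a point): Middle of the tape measure's case, 32 mm above its underside, 8 mm along +y from its origin; the case is 66 mm long (y) about this point, the rest of the 83 mm is the small hook at the -y end. Axes as the body.
- torch: Black candling torch 118 mm long, 38 mm across, lying in the left half of the tray. Origin at its underside's middle.
- salve_tin: Round tin with a tan lid, 62 mm across, 35 mm high, standing in the left half of the tray beside the torch. Origin: centre of the underside.
- pot_grit: White pot with a red lid, 66 mm across, 33 mm high, standing on the bench, a bystander. Origin: centre of the underside.
- thermometer: White digital thermometer block 50 x 62 x 18 mm, a bystander. Origin: centre of the underside.

How it is judged (in metres and radians):
On the way, in this order (a step that is already met when the one before it is completed fails the run):
1. the tape measure stands or lies in the empty right-hand half of the tray, let go, with the lid still open (x of tape_mid in the frame of toolbox between -0.062 and 0.063 m and y of tape_mid in the frame of toolbox between -0.112 and -0.01 m and z of tape_mid in the frame of toolbox between 0.05 and 0.098 m and linear speed of tape_measure below 0.03 m/s and value of joint toolbox_lid above 1 rad and contact force between the fingers and tape_measure below 0.1 N), for 0.2 s.
2. the lid is fully shut while both latches are still swung out (more than 0.3 rad) (value of joint toolbox_lid below 0.05 rad and value of joint each of toolbox_latch1, toolbox_latch2 above 0.3 rad), for 0.2 s.
At the end, for the whole second after the job is handed in: Lid fully shut (below 0.05 rad), both latches flat against the front (below 0.2 rad), tape measure at rest in the right half of the tray (its middle inside that half, under 98 mm above the box's underside), torch and round tin still in the left half (value of joint toolbox_lid below 0.05 rad and value of joint each of toolbox_latch1, toolbox_latch2 below 0.2 rad and x of tape_mid in the frame of toolbox between -0.062 and 0.063 m and y of tape_mid in the frame of toolbox between -0.112 and -0.01 m and z of tape_mid in the frame of toolbox between 0.05 and 0.098 m and linear speed of tape_measure below 0.03 m/s and y of torch in the frame of toolbox between 0 and 0.125 m and z of torch in the frame of toolbox between 0.03 and 0.1 m and y of salve_tin in the frame of toolbox between 0 and 0.125 m and z of salve_tin in the frame of toolbox between 0.03 and 0.1 m); the robot touches nothing.
It fails at once if the red-lidded pot is pushed more than 40 mm (distance of pot_grit from where it was at the start of the episode above 0.04 m).
It fails at once if the thermometer is pushed more than 40 mm (distance of thermometer from where it was at the start of the episode above 0.04 m).
It also fails if it takes over 61 s, if anything falls off the work surface, if the arm or the gripper's body presses on something with over 40 N, if the wrist force passes 120 N, or if a joint passes its speed limit or range.

## Robot

A 6-joint arm with a two-finger parallel gripper is mounted at the origin on a cart in front of the work surface, level with it; the furniture and walls round the work are solid. World frame = base frame: x ahead of the robot, y to its left, z up, the work surface at z = 0. Lengths are in mm, angles in rad, forces in N, time in s.
With the tool pointing down it reaches from about 275 to 1000 mm from the base axis. Payload 8.4 kg.
Tool frame: the origin (TCP) lies at the centre of the arm's flange, where the gripper is bolted on; the fingertips stand 173 mm ahead of it and the grasp point (between the pads) lies 155 mm ahead of it; z points along the fingers, y is the direction in which the jaws open and shut (so a half turn about z gives the same grasp; the last joint's range is limited). The gripper opens to 85 mm and grips with 20 to 120 N. Pads are 22 mm wide; open, the fingers measure 114 mm over their backs; the gripper's body (76 mm by 85 mm) begins 54 mm behind the grasp point. The pads swing forward as they close: fully open they stand 13 mm farther back than shut.
Start: joints at [1.127, 0.353, 1.633, -0, 1.155, -0.002], TCP at [267.229, 564.994, 404.681] pointing down, gripper open.
Joint ranges: [-2.63, 2.63], [-0.92, 2.1], [0.06, 2.66], [-1.3, 4.44], [0, 2.69], [-3.02, 3.02]. Speed limits (rad/s): [2.22, 2.22, 2.79, 3.14, 3.14, 3.14].

## Interface

Orientations are given as [roll, pitch, yaw] about the fixed x, y, z axes, in that order (R = Rz(yaw) Ry(pitch) Rx(roll)).
In Python, from rig import sense, grab_frame, camera_model, sign_off gives the robot as it stands. The module is installed in compiled form; this text tells all that it offers.
- The arm moves only by the tool step_arm, never from a script. Its argument "commands" is a list of rows, each a list of 3 entries, a list of its own where there are three numbers: the shift along the tool's x, y, z in mm, then the turn about the tool's z in rad, then the opening, from 0 (shut) to 1 (fully open). A call has 1 to 20 rows; each row shifts and turns the pose as measured when the row begins, along the tool's axes as they then stand; what a row does not reach is not made up. A row lasts 1/8 s, in which the tool goes at most 62.5 mm and 10.7 degrees, less where a joint would pass 70% of its speed; a pose out of reach is approached as far as the arm can. A call with a gripper value outside its range is refused whole. The fingers move at their own pace and stop on an object; "force" is the grip in N (left out, the last holds). Time passes only in rows, so rows that do not move let the fingers close. It gives the time, the measured TCP pose, the force and the opening at its end, in the units of the state.
- sense(): the state, without advancing time (a new reading comes with each control period).
- grab_frame(name): name is "scene" or "side" or "wrist"; returns the picture (400x640x3 uint8, blue, green, red); there is no depth.
- camera_model(name): a dict with "fx", "fy", "cx", "cy" (pixels), "R" (3x3) and "t" (3): a world point X has camera coordinates R X + t. Camera axes: x right, y down, z forward; pixel columns grow to the right and rows downward; lengths in mm; the calibration is good to about 2 mm. A picture is of the moment at which its call begins: read the wrist's pose just before it. camera_model takes no time and is no camera call; for the wrist camera it gives the pose at the moment of the call.
- sign_off(): hands the job in, once; it reports no verdict.
The state is a dict: "clock": time; "qpos": joint angles; "qvel": joint speeds; "joint_efforts": joint torques, N m; "eef_pos": TCP position; "tcp_rot": TCP orientation; "contact_force": force on the tool from outside, world axes, zero at the start; "wrist_torque": the same for the moment, N m; "opening": opening from 0.0 (shut) to 1.0 (fully open).
Only numpy, scipy, OpenCV 4.12 (cv2) and the standard library are available. Lean on these libraries where they do the work, as an engineer would, in place of code of your own. Each camera call takes 0.05 s, during which the arm holds its last target. There are 200 camera calls.

## Working session

There is one attempt and no reset: what is moved stays moved. The work goes in short steps, Python scripts to look and compute and a tool call to move; the robot and the scene stay as the last step left them, time stands still between calls to the robot, and variables do not carry over. Pictures are saved under pics/ and viewed, about 8 in all and at most 12, crops included, and the job is handed in when it is done.

Besides the shell and the picture viewer there is one more tool, called after "Call:" as name(argument=value, ...), one argument or row to a line, values as JSON. step_arm: Moves the arm, as the interface text tells. Its arguments: {"type":"object","properties":{"commands":{"type":"array","items":{"type":"array"}},"force":{"type":"number"}},"required":["commands"]}

```bash
mkdir -p pics; python3 - <<'E'
from rig import *
import cv2,numpy as np
s=sense();print(s)
for n in("scene","side"):
    f=grab_frame(n);cv2.imwrite(f"pics/{n}0.png",f);m=camera_model(n);print(n,m)
print(camera_model("wrist"))
E
```

```text
{'clock': 0.0, 'qpos': array([ 1.12660123e+00,  3.53673540e-01,  1.63414382e+00, -1.33235557e-07,
        1.15513456e+00, -2.37708119e-03]), 'qvel': array([-0.00201706,  0.00107713,  0.00089951,  0.00066835, -0.00181188,
       -0.00043538]), 'joint_efforts': array([-2.67059058e-04, -6.05249262e+01, -3.42072558e+01,  1.66301502e-04,
        9.54309973e-03,  5.34211915e-05]), 'eef_pos': array([267.12994032, 564.78741893, 403.94148884]), 'tcp_rot': array([-3.14023339e+00, -3.10926079e-06,  2.69977469e+00]), 'contact_force': array([ 0.20352117, -0.35114448, -0.99887391]), 'wrist_torque': array([0.00728978, 0.00363288, 0.02468234]), 'opening': 0.9995568370195711}
scene {'fx': 423.79543779257483, 'fy': 423.79543779257483, 'cx': 324.73674652829305, 'cy': 199.18910575977776, 'R': array([[ 0.63598752, -0.77153902, -0.01572954],
       [-0.32267858, -0.2473612 , -0.91361423],
       [ 0.70099815,  0.58612284, -0.40627775]]), 't': array([-342.18377326,  244.45167792, 1064.00172708])}
side {'fx': 445.1405412973513, 'fy': 445.1405412973513, 'cx': 321.91171850529975, 'cy': 199.2770848245844, 'R': array([[ 0.87616485, -0.48191515,  0.00964068],
       [-0.30567695, -0.57099032, -0.76192628],
       [ 0.37268855,  0.66462609, -0.647592  ]]), 't': array([-471.34266241,  232.69218988, 1113.04263119])}
{'fx': 287.77638201895786, 'fy': 287.77638201895786, 'cx': 317.2968743148686, 'cy': 195.44073187638577, 'R': array([[ 0.42714488,  0.90418202, -0.00145936],
       [ 0.87274907, -0.41187267,  0.26204954],
       [ 0.23633941, -0.11320678, -0.96505332]]), 't': array([-623.44252771,  -34.39113761,  378.35017235])}
```

View pics/scene0.png

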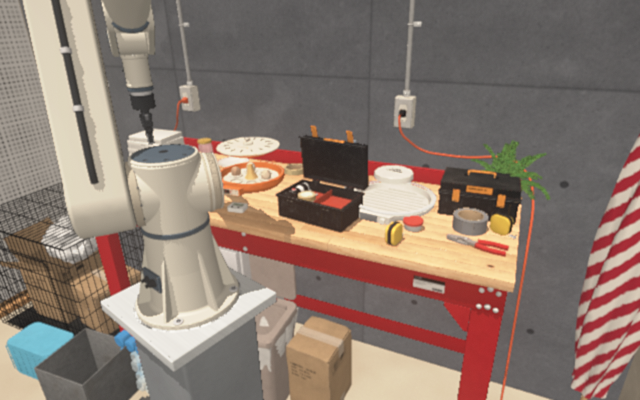

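View pics/side0.png

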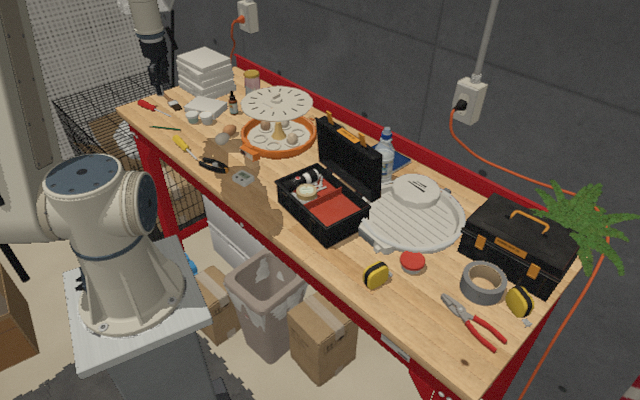

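```bash
python3 - <<'E'
import cv2
f=cv2.imread("pics/side0.png")[115:300,265:430]
f=cv2.resize(f,None,fx=3.2,fy=3.2,interpolation=cv2.INTER_CUBIC)
for i in range(0,165,20):
    cv2.putText(f,str(265+i),(int(i*3.2),10),0,.35,(0,255,255),1);cv2.line(f,(int(i*3.2),0),(int(i*3.2),591),(0,255,255),1) if i%40==0 else 0
for i in range(5,185,20):
    cv2.putText(f,str(115+i),(0,int(i*3.2)),0,.35,(0,255,255),1)
    if i%40==5: cv2.line(f,(0,int(i*3.2)),(527,int(i*3.2)),(0,255,255),1)
cv2.imwrite("pics/c1.png",f)
E
```

```text
(no output)
```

View pics/c1.png

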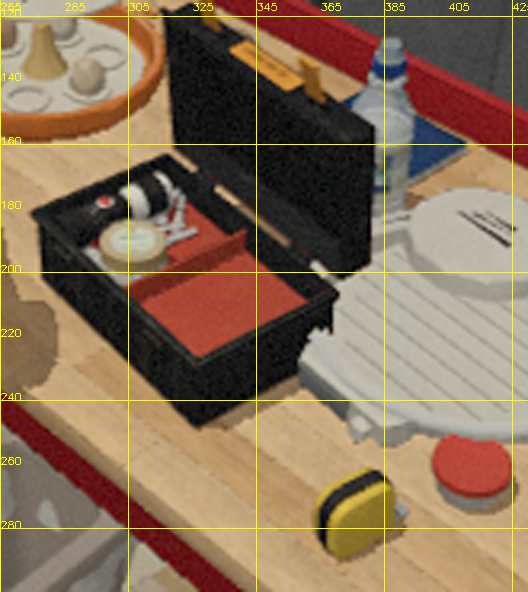

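```bash
cat > h.py <<'E'
import numpy as np
from rig import *
def ray(m,u,v,z):
    d=np.array([(u-m['cx'])/m['fx'],(v-m['cy'])/m['fy'],1]);R=np.array(m['R']);c=-R.T@m['t'];d=R.T@d
    return c+d*(z-c[2])/d[2]
def proj(m,X):
    c=np.array(m['R'])@X+m['t'];return c[0]/c[2]*m['fx']+m['cx'],c[1]/c[2]*m['fy']+m['cy']
E
python3 - <<'E'
from h import *
m=camera_model("side")
C=lambda x,y:(265+x/3.2,115+y/3.2)
for n,p,z in [("FL",(33,213),85),("FR",(198,362),85),("BR",(335,295),85),("BL",(170,155),85),("FRbot",(197,428),0),("FLbot",(42,280),0),("floorFR",(198,357),47),("divfront",(130,290),47),("fl BR",(308,300),47),
 ("lidL",(163,10),245),("lidR",(375,127),245),
 ("tape topleft L",(318,500),60),("tape top",(345,485),62),("top far",(382,470),62),("tape bot near",(333,558),0),("bot far",(390,530),0),("hook",(403,513),5),("pot top",(472,462),33)]:
    print(n,ray(m,*C(*p),z).round(0))
E
```

```text
FL [457. 142.  85.]
FR [ 495. -104.   85.]
BR [641. -87.  85.]
BL [613. 163.  85.]
FRbot [498. -99.   0.]
FLbot [462. 143.   0.]
floorFR [518. -65.  47.]
divfront [506.  41.  47.]
fl BR [642. -47.  47.]
lidL [608. 168. 245.]
lidR [672. -76. 245.]
tape topleft L [ 515. -258.   60.]
tape top [ 540. -257.   62.]
top far [ 574. -257.   62.]
tape bot near [ 524. -273.    0.]
bot far [ 580. -271.    0.]
hook [ 597. -265.    5.]
pot top [ 662. -265.   33.]
```

Call:
step_arm(
  commands=[
    [[0,0,0],-0.15,1],
    [[0,0,0],-0.15,1],
    [[0,0,0],-0.14,1],
    [[-19,-56,0],0,1],
    [[-19,-56,0],0,1],
    [[-19,-56,0],0,1],
    [[-19,-56,0],0,1],
    [[-19,-56,0],0,1],
    [[-19,-56,0],0,1],
    [[-19,-56,0],0,1],
    [[-19,-56,0],0,1],
    [[-19,-56,0],0,1],
    [[-19,-56,0],0,1],
    [[-19,-56,0],0,1],
    [[-19,-56,0],0,1],
    [[-19,-56,0],0,1],
    [[-19,-56,0],0,1],
  ],
)

```text
clock: 2.22
eef_pos: [549.6, -237.4, 402.9]
tcp_rot: [-3.139, -0.001, -3.122]
contact_force: [1.1, -0.3, -0.2]
opening: 0.997
```

```bash
python3 - <<'E'
from h import *
import cv2
print(sense()['eef_pos'],sense()['tcp_rot']);m=camera_model("wrist");f=grab_frame("wrist")
np.savez("w1.npz",**m);cv2.imwrite("pics/w1.png",f);print(m['R'],-np.array(m['R']).T@m['t'])
print(proj(m,np.array([545,-260,32])))
E
```

```text
[ 549.62259242 -237.36261453  402.85847788] [-3.13863797e+00 -8.19436992e-04 -3.12233060e+00]
[[-0.01979231  0.99979824 -0.00342676]
 [ 0.9650994   0.02000038  0.26111902]
 [ 0.26113487  0.00186099 -0.96530053]] [ 483.04994734 -239.35736026  372.10608167]
(np.float64(300.0031059037949), np.float64(170.8499282969886))
```

View pics/w1.png

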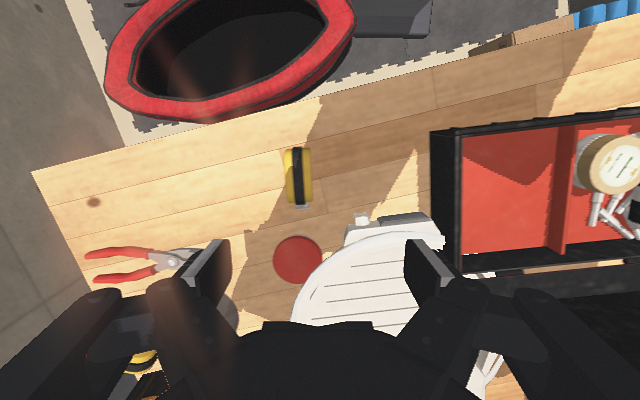

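```bash
python3 - <<'E'
from h import *
m=dict(np.load("w1.npz"))
for n,p,z in [("tape near end",(298,147),45),("tape far",(303,203),45),("L",(286,176),50),("R",(312,174),50),("hook",(303,207),5),
("box FR rim",(432,133),85),("box BR",(461,275),85),("floorFR",(464,134),47),("floorBR",(462,252),47),("div front",(562,124),70),("div back",(551,254),70),("divfrontfloor",(558,127),47),("pot",(298,260),33)]:
    print(n,ray(m,*p,z).round(0))
E
```

```text
tape near end [ 515. -262.   45.]
tape far [ 581. -255.   45.]
L [ 548. -275.   50.]
R [ 545. -245.   50.]
hook [ 599. -257.    5.]
box FR rim [ 495. -128.   85.]
box BR [649. -77.  85.]
floorFR [497. -78.  47.]
floorBR [640. -59.  47.]
div front [484.   8.  70.]
div back [629.  31.  70.]
divfrontfloor [488.  24.  47.]
pot [ 662. -262.   33.]
```

Call:
step_arm(
  commands=[
    [[0,0,0],-0.086,1],
    [[4,-21,0],0,1],
    [[0,0,50],0,1],
    [[0,0,50],0,1],
    [[0,0,30],0,1],
    [[0,0,0],0,1],
  ],
)

```text
clock: 3.02
eef_pos: [549.3, -271.7, 269.3]
tcp_rot: [-3.133, 0.001, -3.046]
contact_force: [-0.6, 0.2, -0.2]
opening: 0.995
```

```bash
python3 - <<'E'
from h import *
import cv2
print(sense()['eef_pos'],sense()['tcp_rot']);m=camera_model("wrist");f=grab_frame("wrist")
np.savez("w2.npz",**m);cv2.imwrite("pics/w2.png",f)
E
```

```text
[ 549.28811007 -271.69116907  269.29825654] [-3.13282634e+00  9.14214919e-04 -3.04632008e+00]
```

View pics/w2.png

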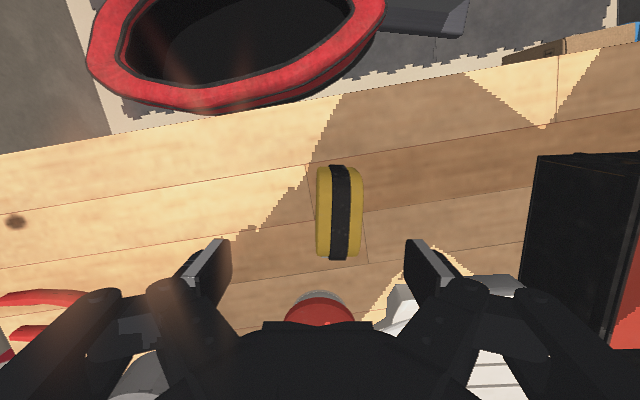

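```bash
python3 - <<'E'
from h import *
m=dict(np.load("w2.npz"))
for p,z in [((340,165),45),((340,260),45),((317,212),55),((363,212),55),((340,212),64)]: print(ray(m,*p,z).round(1))
E
```

```text
[ 512.9 -262.4   45. ]
[ 583.4 -254.1   45. ]
[ 544.5 -274.9   55. ]
[ 541.4 -244.2   55. ]
[ 540.  -260.5   64. ]
```

Call:
step_arm(
  commands=[
    [[0,13,0],0,1],
    [[0,0,38],0,1],
    [[0,0,36],0,1],
    [[0,0,0],0,1],
    [[0,0,0],0,1],
  ],
  force=40,
)

```text
clock: 3.7
eef_pos: [552.7, -258.8, 204.8]
tcp_rot: [-3.125, 0.015, -3.047]
contact_force: [-0.0, -0.6, 0.2]
opening: 0.999
```

Call:
step_arm(
  commands=[
    [[3,0,10],0,1],
    [[0,0,0],0,0.3],
    [[0,0,0],0,0],
    [[0,0,0],0,0],
    [[0,0,0],0,0],
    [[0,0,0],0,0],
    [[0,0,0],0,0],
    [[0,0,-40],0,0],
    [[0,0,-50],0,0],
    [[0,0,-50],0,0],
    [[0,0,-30],0,0],
    [[0,0,0],0,0],
  ],
  force=40,
)

```text
clock: 5.2
eef_pos: [546.4, -256.3, 370.2]
tcp_rot: [-3.125, 0.014, -3.048]
contact_force: [1.2, 0.7, -2.4]
opening: 0.345
```

Call:
step_arm(
  commands=[
    [[-8,43,0],0,0],
    [[-8,43,0],0,0],
    [[-8,43,0],0,0],
    [[-8,43,0],0,0],
    [[-7,43,0],0,0],
    [[0,0,0],-0.05,0],
    [[0,0,0],0,0],
  ],
)

```text
clock: 6.08
eef_pos: [562.0, -31.8, 353.7]
tcp_rot: [-3.129, -0.002, -2.998]
contact_force: [0.0, -0.5, -2.3]
opening: 0.342
```

```bash
python3 - <<'E'
from h import *
import cv2
print(sense()['eef_pos'],sense()['tcp_rot']);m=camera_model("wrist");f=grab_frame("wrist")
np.savez("w3.npz",**m);cv2.imwrite("pics/w3.png",f)
E
```

```text
[561.98028878 -31.80890793 353.71874643] [-3.12914516e+00 -2.26826007e-03 -2.99826240e+00]
```

View pics/w3.png

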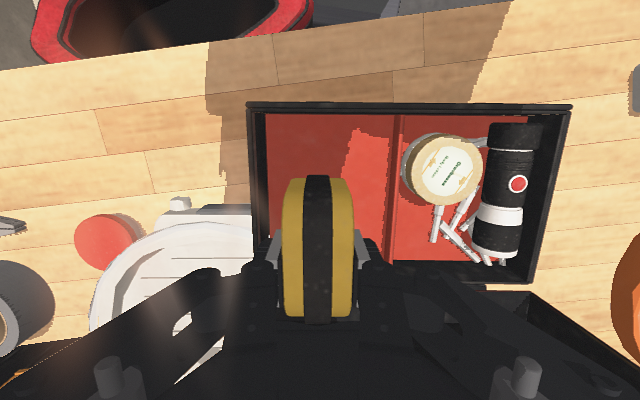

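```bash
python3 - <<'E'
from h import *
m=dict(np.load("w3.npz"))
for n,p,z in [("FR",(248,103),85),("FL",(572,106),85),("BL",(533,283),85),("flFR",(266,114),47),("divf",(399,115),70),("divb",(392,260),70),("flbackdiv",(400,261),47)]: print(n,ray(m,*p,z).round(1))
E
```

```text
FR [ 493.  -101.2   85. ]
FL [459.  150.5  85. ]
BL [613.5 172.8  85. ]
flFR [499.8 -93.3  47. ]
divf [484.2  22.4  70. ]
divb [617.2  44.9  70. ]
flbackdiv [628.1  61.3  47. ]
```

Call:
step_arm(
  commands=[
    [[0,3,30],0,0],
    [[0,0,40],0,0],
    [[0,0,25],0,0],
    [[0,0,0],0,0],
    [[0,0,0],0,0],
  ],
)

```text
clock: 6.75
eef_pos: [561.0, -32.9, 254.5]
tcp_rot: [-3.13, -0.004, -3.008]
contact_force: [0.8, 0.3, -2.5]
opening: 0.347
```

Call:
step_arm(
  commands=[
    [[0,3,4],0,0],
    [[0,0,3],0,0],
    [[0,0,0],0,0],
  ],
)

```text
clock: 7.12
eef_pos: [561.5, -30.1, 249.4]
tcp_rot: [-3.129, 0.0, -3.009]
contact_force: [0.5, 0.3, -2.2]
opening: 0.345
```

Call:
step_arm(
  commands=[
    [[0,0,3],0,0],
    [[0,0,2],0,0],
    [[0,0,0],0,0],
  ],
)

```text
clock: 7.5
eef_pos: [561.7, -30.1, 245.1]
tcp_rot: [-3.129, 0.001, -3.009]
contact_force: [-2.0, -0.1, 0.6]
opening: 0.351
```

Call:
step_arm(
  commands=[
    [[0,0,0],0,0.5],
    [[0,0,0],0,0.6],
    [[0,0,0],0,0.6],
    [[0,0,0],0,0.6],
    [[0,0,-20],0,0.6],
    [[0,0,-40],0,0.6],
    [[0,0,-50],0,0.6],
    [[0,0,-50],0,0.6],
    [[0,0,-50],0,0.6],
    [[0,0,0],0,0],
  ],
)

```text
clock: 8.75
eef_pos: [561.3, -27.4, 461.3]
tcp_rot: [-3.129, 0.001, -3.009]
contact_force: [0.1, 0.4, 0.3]
opening: 0.4
```

```bash
python3 - <<'E'
from h import *
import cv2
print(sense()['eef_pos'],sense()['tcp_rot']);m=camera_model("wrist");f=grab_frame("wrist")
np.savez("w4.npz",**m);cv2.imwrite("pics/w4.png",f)
E
```

```text
[561.25256201 -27.37086084 461.32440596] [-3.12871447e+00  1.08991272e-03 -3.00908151e+00]
```

View pics/w4.png

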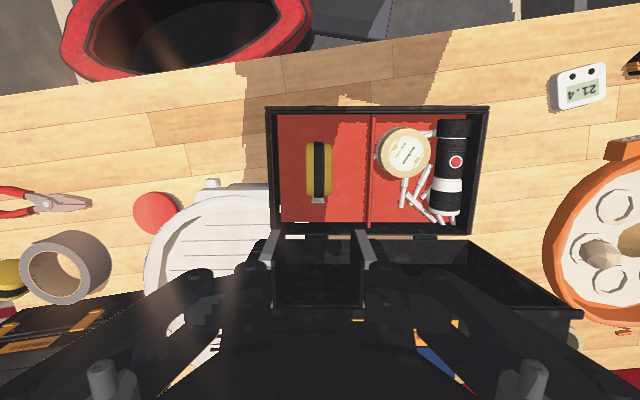

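```bash
python3 - <<'E'
from h import *
m=camera_model("side")
C=lambda x,y:(265+x/3.2,115+y/3.2)
for n,p,z in [("bottle base",(387,213),0),("bottle L",(375,195),0),("blue mat corner",(468,150),0),("wallL", (528,150),0)]: print(n,ray(m,*C(*p),z).round(0))
m=dict(np.load("w4.npz"))
q=[ray(m,u,v,85) for u,v in[(266,107),(489,107),(470,233),(273,236)]];print(np.round(q,0),np.mean(q,0).round(1))
print(ray(m,318,165,111).round(0))
a=.138;o=np.array([553.5,33]);R=np.array([[np.cos(a),-np.sin(a)],[np.sin(a),np.cos(a)]])
for b in[(103.5,0),(140,0),(125,0),(60,0)]:print(b,(o+R@b).round(0))
for p in [(140,0,200),(140,0,240)]:
    X=np.r_[o+R@p[:2],p[2]];print("side",proj(camera_model("side"),X))
E
```

```text
bottle base [818.  72.   0.]
bottle L [825. 103.   0.]
blue mat corner [960. 122.   0.]
wallL [1018.   91.   -0.]
[[ 493. -102.   85.]
 [ 459.  151.   85.]
 [ 612.  171.   85.]
 [ 651.  -79.   85.]] [553.7  35.3  85. ]
[547. -34. 111.]
(103.5, 0) [656.  47.]
(140, 0) [692.  52.]
(125, 0) [677.  50.]
(60, 0) [613.  41.]
side (np.float64(360.9264291654888), np.float64(143.08171429190728))
side (np.float64(361.87201601499993), np.float64(131.06696648224985))
```

Call:
step_arm(
  commands=[
    [[0,0,-50],0,0],
    [[-20,9,0],0.0,0],
    [[-40,18,0],0,0],
    [[-40,18,0],0,0],
    [[-40,18,0],0,0],
    [[0,0,0],0,0],
    [[0,0,0],0,0],
  ],
)

```text
clock: 9.68
eef_pos: [694.3, 57.3, 493.5]
tcp_rot: [-3.131, -0.021, -3.01]
contact_force: [-0.6, -0.0, -0.1]
opening: -0.003
```

Call:
step_arm(
  commands=[
    [[0,0,50],0,0],
    [[0,0,35],0,0],
    [[0,0,10],0,0],
    [[0,0,0],0,0],
  ],
)

```text
clock: 10.18
eef_pos: [689.9, 53.9, 395.9]
tcp_rot: [-3.13, -0.022, -3.012]
contact_force: [-0.7, -0.3, 0.6]
opening: -0.001
```

```bash
python3 - <<'E'
from h import *
import cv2
print(sense()['eef_pos'],sense()['contact_force'])
f=grab_frame("side")[60:260,240:460]
cv2.imwrite("pics/s5.png",cv2.resize(f,None,fx=3,fy=3,interpolation=cv2.INTER_CUBIC))
E
```

```text
[689.88635638  53.93267041 395.86147206] [-0.71118609 -0.32988649  0.57576856]
```

View pics/s5.png

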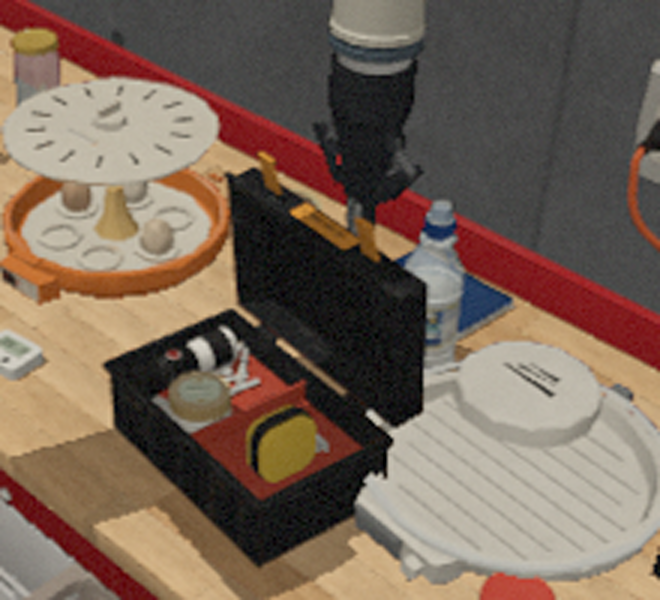

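Call:
step_arm(
  commands=[
    [[12,0,0],0,0],
    [[12,0,0],0,0],
    [[12,0,0],0,0],
    [[12,0,0],0,0],
    [[12,0,0],0,0],
    [[0,0,0],0,0],
  ],
)

```text
clock: 10.98
eef_pos: [626.3, 45.6, 402.2]
tcp_rot: [-3.13, -0.015, -3.012]
contact_force: [0.8, 0.2, 0.3]
opening: 0.002
```

Call:
step_arm(
  commands=[
    [[10,0,0],0,0],
    [[0,0,0],0,0],
    [[0,0,-50],0,0],
    [[0,0,-20],0,0],
  ],
)

```text
clock: 11.48
eef_pos: [616.8, 45.2, 471.9]
tcp_rot: [-3.13, -0.019, -3.012]
contact_force: [-0.2, -0.0, 0.2]
opening: -0.0
```

```bash
python3 - <<'E'
from h import *
import cv2
print(sense()['eef_pos'],sense()['contact_force'])
f=grab_frame("side")[60:260,240:460]
cv2.imwrite("pics/s6.png",cv2.resize(f,None,fx=3,fy=3,interpolation=cv2.INTER_CUBIC))
E
```

```text
[616.81673813  45.1681587  471.92711832] [-0.24852541 -0.02903566  0.19843169]
```

View pics/s6.png

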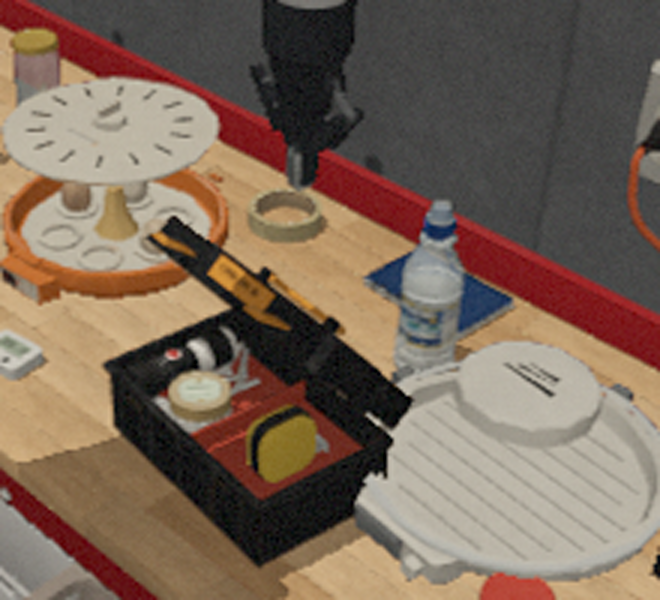

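Call:
step_arm(
  commands=[
    [[0,0,0],0,0],
    [[0,0,0],0,0],
    [[0,0,0],0,0],
    [[0,0,0],0,0],
    [[30,11,0],0,0],
    [[36,13,0],0,0],
    [[36,13,0],0,0],
    [[36,13,0],0,0],
    [[30,11,0],0,0],
    [[0,0,0],0,0],
    [[0,0,0],0,0],
  ],
)

```text
clock: 12.9
eef_pos: [437.3, 84.6, 470.2]
tcp_rot: [-3.131, -0.024, -3.012]
contact_force: [-0.2, 1.0, -0.0]
opening: 0.003
```

```bash
python3 - <<'E'
from h import *
import cv2
print(sense()['eef_pos'],sense()['tcp_rot'],sense()['contact_force'])
m=camera_model("side")
f=grab_frame("side")[80:280,240:440]
f=cv2.resize(f,None,fx=3,fy=3,interpolation=cv2.INTER_CUBIC)
cv2.imwrite("pics/s7.png",f)
a=.138;o=np.array([554,35]);R=np.array([[np.cos(a),-np.sin(a)],[np.sin(a),np.cos(a)]])
for b in[(-126,70,102),(-126,-70,102),(-84,-70,102),(-84,70,102),(-77,129,122),(-77,-129,122)]:
    u=proj(m,np.r_[o+R@b[:2],b[2]]);print(b,"crop",round((u[0]-240)*3),round((u[1]-80)*3))
E
```

```text
[437.32384022  84.59256    470.23819347] [-3.1305334  -0.02424337 -3.0119993 ] [-0.20392129  1.04436181 -0.04807867]
(-126, 70, 102) crop 93 334
(-126, -70, 102) crop 177 415
(-84, -70, 102) crop 215 396
(-84, 70, 102) crop 130 317
(-77, 129, 122) crop 102 268
(-77, -129, 122) crop 262 413
```

View pics/s7.png

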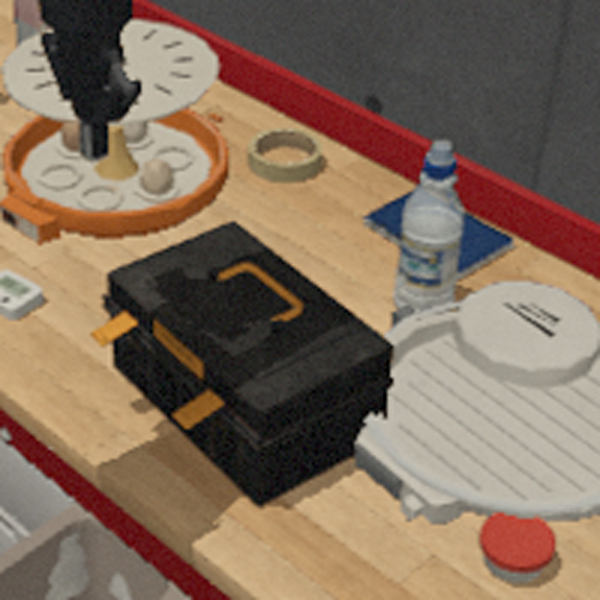

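Call:
step_arm(
  commands=[
    [[0,5,40],0,0],
    [[0,0,50],0,0],
    [[0,0,50],0,0],
    [[0,0,30],0,0],
    [[0,0,0],0,0],
    [[0,0,0],0,0],
  ],
)

```text
clock: 13.7
eef_pos: [439.1, 86.6, 296.4]
tcp_rot: [-3.131, -0.02, -3.015]
contact_force: [0.4, 0.4, 0.4]
opening: -0.004
```

Call:
step_arm(
  commands=[
    [[2,3,12],0,0],
    [[0,0,12],0,0],
    [[0,0,12],0,0],
    [[0,0,12],0,0],
    [[0,0,8],0,0],
    [[0,0,0],0,0],
  ],
)

```text
clock: 14.45
eef_pos: [438.4, 89.5, 241.1]
tcp_rot: [-3.131, -0.01, -3.014]
contact_force: [-0.7, 0.2, -0.2]
opening: -0.003
```

Call:
step_arm(
  commands=[
    [[-4,0,0],0,0],
    [[-3,0,0],0,0],
    [[-3,0,0],0,0],
    [[0,0,0],0,0],
  ],
)

```text
clock: 14.95
eef_pos: [448.7, 90.8, 241.2]
tcp_rot: [-3.131, -0.011, -3.014]
contact_force: [-0.5, 0.6, 0.1]
opening: -0.0
```

Call:
step_arm(
  commands=[
    [[-3,0,0],0,0],
    [[-2,0,0],0,0],
    [[0,0,0],0,0],
  ],
)

```text
clock: 15.32
eef_pos: [451.8, 91.1, 240.8]
tcp_rot: [-3.131, -0.018, -3.015]
contact_force: [-0.1, 0.7, 1.1]
opening: 0.003
```

Call:
step_arm(
  commands=[
    [[-3,0,0],0,0],
    [[-2,0,0],0,0],
    [[0,0,0],0,0],
  ],
)

```text
clock: 15.7
eef_pos: [453.3, 91.3, 240.2]
tcp_rot: [-3.131, -0.029, -3.015]
contact_force: [-1.9, 0.3, -0.2]
opening: -0.002
```

Call:
step_arm(
  commands=[
    [[-4,0,0],0,0],
    [[-4,0,0],0,0],
    [[0,0,0],0,0],
  ],
)

```text
clock: 16.08
eef_pos: [455.6, 91.4, 238.8]
tcp_rot: [-3.13, -0.047, -3.015]
contact_force: [0.4, 1.2, -0.7]
opening: -0.005
```

Call:
step_arm(
  commands=[
    [[-9,0,0],0,0],
    [[-9,0,0],0,0],
    [[12,0,0],0,0],
    [[25,0,0],0,0],
    [[0,0,-50],0,0],
    [[0,0,-50],0,0],
    [[0,0,0],0,0],
  ],
)

```text
clock: 16.95
eef_pos: [435.6, 90.2, 343.3]
tcp_rot: [-3.129, -0.076, -3.016]
contact_force: [0.6, 0.4, 0.1]
opening: -0.001
```

Call:
step_arm(
  commands=[
    [[-6,-35,0],0,0],
    [[-6,-35,0],0,0],
    [[-6,-35,0],0,0],
    [[-6,-35,0],0,0],
    [[0,0,0],0,0],
    [[0,0,0],0,0],
  ],
)

```text
clock: 17.7
eef_pos: [480.7, -49.2, 341.4]
tcp_rot: [-3.129, -0.069, -3.015]
contact_force: [-0.9, -0.1, 0.5]
opening: -0.002
```

```bash
cat > t.py <<'E'
from h import *
from scipy.spatial.transform import Rotation as Ro
s=sense();Q=Ro.from_euler('xyz',s['tcp_rot']).as_matrix()
t=s['eef_pos']+173*Q[:,2];a=.138;o=np.array([554,35]);R=np.array([[np.cos(a),-np.sin(a)],[np.sin(a),np.cos(a)]])
print("tip box",(R.T@(t[:2]-o)).round(1),t[2].round(1),s['contact_force'].round(1),s['tcp_rot'].round(3))
E
python3 t.py
```

```text
tip box [-96.1 -75.3] 168.8 [-0.9 -0.1  0.5] [-3.129 -0.069 -3.015]
```

Call:
step_arm(
  commands=[
    [[4,4,25],0,0],
    [[0,0,25],0,0],
    [[0,0,12],0,0],
    [[0,0,12],0,0],
    [[0,0,12],0,0],
    [[0,0,10],0,0],
    [[0,0,0],0,0],
  ],
)

```text
clock: 18.58
eef_pos: [471.3, -43.9, 245.8]
tcp_rot: [-3.128, -0.063, -3.01]
contact_force: [0.5, -0.4, -0.4]
opening: -0.0
```

```bash
python3 t.py
```

```text
tip box [-103.7  -69. ] 73.1 [ 0.5 -0.4 -0.4] [-3.128 -0.063 -3.01 ]
```

Call:
step_arm(
  commands=[
    [[0,0,4],0,0],
    [[-5,0,0],0,0],
    [[-5,0,0],0,0],
    [[-6,0,0],0,0],
    [[-8,0,0],0,0],
    [[-8,0,0],0,0],
  ],
)

```text
clock: 19.32
eef_pos: [485.0, -41.1, 236.6]
tcp_rot: [-3.133, -0.122, -3.008]
contact_force: [-34.2, -10.9, 44.4]
opening: 0.003
```

```bash
python3 t.py
```

```text
tip box [-99.9 -67.4] 64.9 [-34.2 -10.9  44.4] [-3.133 -0.122 -3.008]
```

Call:
step_arm(
  commands=[
    [[8,0,-2],0,0],
    [[20,0,0],0,0],
    [[10,0,-40],0,0],
    [[20,0,-50],0,0],
    [[50,0,-50],0,0],
    [[50,0,0],0,0],
  ],
)

```text
clock: 20.08
eef_pos: [353.3, -58.3, 395.8]
tcp_rot: [-3.131, -0.116, -3.007]
contact_force: [-0.2, -0.3, -0.3]
opening: -0.002
```

```bash
python3 t.py; python3 - <<'E'
from h import *
import cv2
f=cv2.resize(grab_frame("side")[150:260,260:390],None,fx=4.4,fy=4.4,interpolation=cv2.INTER_CUBIC)
w=cv2.resize(grab_frame("scene")[160:240,260:380],None,fx=4,fy=4,interpolation=cv2.INTER_CUBIC)
c=np.zeros((600,800,3),np.uint8);c[:484,:400]=f[:484,40:440];c[:320,400:]=w[:,:400];cv2.imwrite("pics/s8.png",c)
E
```

```text
tip box [-231.6  -66.5] 224.0 [-0.2 -0.3 -0.3] [-3.131 -0.116 -3.007]
```

View pics/s8.png

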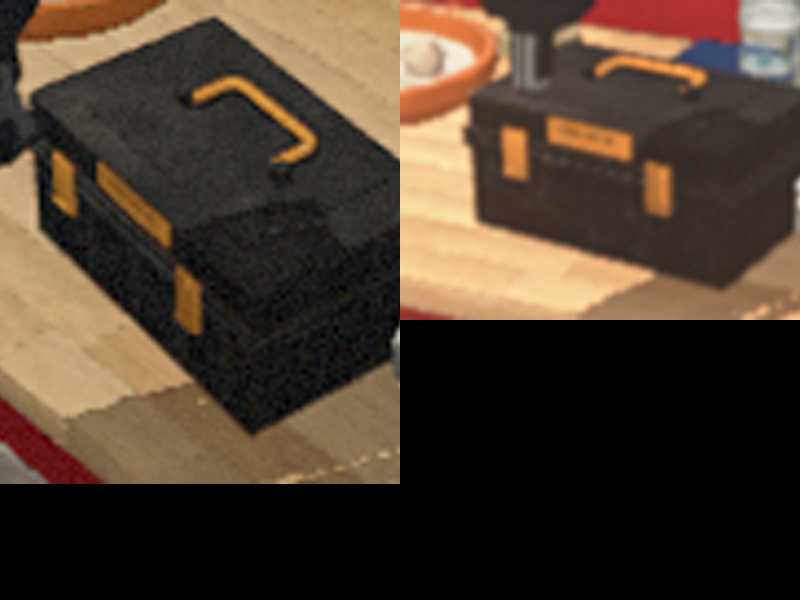

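```bash
python3 - <<'E'
from h import *
a=.138;o=np.array([554,35]);R=np.array([[np.cos(a),-np.sin(a)],[np.sin(a),np.cos(a)]])
for n in("side","scene"):
  m=camera_model(n)
  for y in(70,-70):
    for th in(0,.2,.4,.6):
      r=[]
      for l in(0,41):
        x=-84-3-l*np.sin(th);z=102-l*np.cos(th);u,v=proj(m,np.r_[o+R@(x,y),z])
        r+=[(u-260)*4.4-40,(v-150)*4.4] if n=="side" else [(u-260)*4+400,(v-160)*4]
      r=np.array(r);print(n,y,th,r.round(),"d",(r[2:]-r[:2]).round())
E
```

```text
side 70 0 [ 59. 159.  62. 207.] d [ 3. 48.]
side 70 0.2 [ 59. 159.  51. 211.] d [-7. 52.]
side 70 0.4 [ 59. 159.  41. 212.] d [-18.  53.]
side 70 0.6 [ 59. 159.  32. 212.] d [-27.  53.]
side -70 0 [184. 275. 184. 324.] d [ 0. 49.]
side -70 0.2 [184. 275. 173. 328.] d [-10.  53.]
side -70 0.4 [184. 275. 163. 331.] d [-21.  56.]
side -70 0.6 [184. 275. 153. 331.] d [-30.  56.]
scene 70 0 [509. 133. 512. 178.] d [ 3. 45.]
scene 70 0.2 [509. 133. 506. 181.] d [-3. 48.]
scene 70 0.4 [509. 133. 500. 182.] d [-9. 49.]
scene 70 0.6 [509. 133. 494. 181.] d [-15.  47.]
scene -70 0 [653. 168. 654. 215.] d [ 1. 47.]
scene -70 0.2 [653. 168. 649. 218.] d [-5. 50.]
scene -70 0.4 [653. 168. 643. 219.] d [-10.  51.]
scene -70 0.6 [653. 168. 638. 218.] d [-15.  50.]
```

```bash
python3 - <<'E'
from h import *
import cv2
for n,(r0,r1,c0,c1) in(("side",(175,235,275,320)),("scene",(185,220,280,332))):
  f=np.mean([grab_frame(n).astype(float) for _ in range(4)],0)[r0:r1,c0:c1]
  w=np.clip((f[...,2]-f[...,0]-40)/80,0,1)
  b=(w>.4).astype(np.uint8);k,l,s,_=cv2.connectedComponentsWithStats(b)
  for i in range(1,k):
    if s[i,4]<25:continue
    x,y,ww,h=s[i,:4];rows=[]
    for r in range(y,y+h):
      q=w[r,max(x-2,0):x+ww+2];rows.append((r+r0,round(float((q*np.arange(c0+max(x-2,0),c0+max(x-2,0)+len(q))).sum()/q.sum()),1)))
    print(n,s[i],rows)
E
```

```text
side [ 6 10  6 14 60] [(185, 281.8), (186, 282.4), (187, 282.8), (188, 283.0), (189, 283.0), (190, 283.1), (191, 283.1), (192, 283.2), (193, 283.3), (194, 283.2), (195, 283.2), (196, 283.7), (197, 284.3), (198, 284.9)]
side [16 12 17 19 99] [(187, 291.5), (188, 292.0), (189, 292.6), (190, 293.1), (191, 293.6), (192, 294.5), (193, 295.6), (194, 296.7), (195, 297.7), (196, 298.8), (197, 300.0), (198, 300.9), (199, 302.0), (200, 303.1), (201, 304.3), (202, 304.8), (203, 305.3), (204, 306.0), (205, 306.4)]
side [  0  16  36  44 631] [(191, 287.4), (192, 287.8), (193, 288.6), (194, 289.0), (195, 288.7), (196, 290.0), (197, 291.9), (198, 294.1), (199, 297.7), (200, 298.6), (201, 299.2), (202, 298.3), (203, 295.3), (204, 291.7), (205, 286.7), (206, 278.0), (207, 278.4), (208, 279.1), (209, 279.8), (210, 280.6), (211, 286.4), (212, 288.4), (213, 290.3), (214, 290.6), (215, 290.4), (216, 289.9), (217, 289.8), (218, 289.8), (219, 290.2), (220, 290.3), (221, 290.7), (222, 290.7), (223, 290.1), (224, 289.6), (225, 289.1), (226, 289.2), (227, 289.8), (228, 290.3), (229, 290.8), (230, 291.4), (231
[... 259 characters left out ...]
24, 312.6), (225, 313.0)]
scene [ 17   4  21  11 147] [(189, 298.7), (190, 300.3), (191, 302.3), (192, 304.6), (193, 306.4), (194, 306.9), (195, 307.3), (196, 309.0), (197, 311.1), (198, 313.1), (199, 315.0)]
scene [ 5  7  7 13 80] [(192, 287.6), (193, 288.0), (194, 288.1), (195, 288.1), (196, 288.1), (197, 288.2), (198, 288.2), (199, 288.3), (200, 288.3), (201, 288.3), (202, 288.3), (203, 288.5), (204, 289.3)]
scene [41 16  7 13 84] [(201, 323.4), (202, 324.0), (203, 324.0), (204, 324.0), (205, 324.1), (206, 324.1), (207, 324.0), (208, 324.0), (209, 324.0), (210, 324.1), (211, 324.2), (212, 324.3), (213, 325.0)]
scene [ 0 31 13  4 30] [(216, 280.9), (217, 282.6), (218, 284.3), (219, 286.1)]
```

```bash
python3 -c "
from rig import *
print(sense()['clock'],sense()['contact_force']);print(sign_off())"
```

```text
20.575 [-0.20507677 -0.32407015 -0.1597118 ]
the job is handed in; nothing more can be done
None
```

The tape measure is in the right half of the tray, the lid is shut, and both latches are folded down. I handed the job in at 20.6 s.

**How it went:** I set the tape measure upright in the tray and let go. I then tipped the lid over from behind, and it fell shut with both latches still out (seen in the side picture). After that I folded each latch down with the closed fingertips.

**Last checks:**
- **Latches:** image measurements in both cameras put both within about 0.05 rad of flat (limit 0.2).
- **Lid:** the latches sit where they should with the lid fully shut. I did not measure the lid angle itself.
- **Contact:** the wrist force was near zero at hand-in.
- **Torch and tin:** they were in the left half when last seen. I could not see inside the box once it was shut.
- **Pot and thermometer:** no picture showed either one moved, though I took no final measurement. The arm stayed well clear of both while working at the box.

**Possible problem:** the final push on the right latch reached about 57 N (34 N sideways, 44 N up). I had let the tool tilt by about 0.12 rad, and I backed off at once. I believe it was the fingertips pressing on the latch, but I can't rule out the gripper's body touching, which has a 40 N limit.

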